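Press a brass anchor insert into a guitar block and hold the guarded lever

TASK

Take the brass insert from the blue pocket tray, stand it upright in the hole of the wooden block on the green bench press and let go of it. Then flip the yellow safety catch right over to its other side, and only then pull the lever with the red ball grip towards the robot as far as it goes, so that the rubber foot presses on the insert while its glue sets: finish while still holding the lever there. Leave the other parts in the tray, the jar and the screwdriver where they are.

Things in the scene. Friction and masses are not known exactly. Their poses are not given: they have to be found in the camera images.
- insert_center (a point): centre (half-way up) of the loose brass insert: an upright brass cylinder 12 mm in diameter and 28 mm tall, about 20 g. It starts standing in one of the tray's three pockets, 10 mm sunk and 18 mm above the tray's top. z axis along the cylinder
- insert: the same insert; origin at the centre of its underside, 14 mm below insert_center
- tray: fixed blue plastic pocket tray 60 x 165 x 14 mm (x, y, z), origin at the centre of its underside. Three square pockets 16 mm wide and 10 mm deep in a row along its y axis at y = -55, 0, +55 mm, each with one part (brass insert, black spacer, white dowel, in any order)
- spacer_center (a point): centre of the loose black plastic spacer, same size as the insert, in the tray; to be left alone
- dowel_center (a point): centre of the loose white plastic dowel, same size as the insert, in the tray; to be left alone
- press: fixed green bench press, base 220 x 210 x 16 mm; origin at its underside, x from front (robot side) to back, y left, z up. In it (mm): hole x -50, y -70; lever shaft along y at x 60, z 75, posts at y -32, 22 to z 92; handle y 50; catch post x 73, y 90 to z 126. The press arm (y -70) points up while the lever rests, leaving the hole free from above; its foot is then at about x 10, z 180
- hole (a point): centre of the mouth of the hole in the wooden block (70 x 56 x 20 mm, on the base plate, its top 36 mm above the bench). The hole is square, 16 mm wide, 10 mm deep, with a flat floor: the seated insert stands 18 mm out, its centre 4 mm above this point. Axes as the press
- catch (a joint): angle of the yellow safety catch (rad): 0 = its bar lies level to the right across the front of the lever's handle and blocks it, 1.57 = upright, 2.6 = flipped over to the left, at its stop, clear of the lever. It starts near 0 (up to 0.2), swings about a level axis along the press's x and stays where it is left (stiff: about 1 N at the knob)
- catch_knob (a point): centre of the catch's knob: a yellow cylinder 20 mm in diameter, 26 mm long, lying along the press's x, 51 mm in front of the bar, 70 mm from the catch's axis; it turns with the catch
- catch_hinge (a point): fixed point on the catch's axis, level with the knob's middle along the press's x. In the press frame at catch angle a the knob's centre lies from here at y = -70 cos a, z = +70 sin a (mm). Axes as the press
- lever (a joint): angle of the lever (rad): 0 = at rest, leaning back from the robot; grows as it is pulled towards the robot (press -x), stop at 1.4. A spring returns it to 0 when let go. The rubber foot meets a seated insert at about 1.33 and yields as the lever goes on to 1.4; near the stop about 7 N is needed at the grip. The closed catch blocks it at about 0.1
- grip (a point): centre of the red ball grip at the handle's end: 36 mm in diameter, 130 mm from the lever's axis on a 10 mm steel bar. The ball turns with the lever, so it must turn or slip between the fingers. At rest about 182 mm above the bench, at the stop 166 mm
- lever_axis (a point): fixed point on the lever's axis (which runs along the press's y), below the grip. In the press frame at lever angle a the grip's centre lies from here at x = 130 sin(0.6 - a), z = 130 cos(0.6 - a) (mm). Axes as the press
- foot: the sprung black rubber foot, 18 mm in diameter, at the end of the press arm; it comes down on top of the insert as the lever is pulled
- jar_center (a point): centre of a loose glass jar, 60 mm in diameter, 75 mm tall, on the bench; to be left alone
- screwdriver: loose screwdriver with a blue handle lying on the bench; to be left alone

How it is judged:
By the outcome, as a careful person would: the job done as asked, in the order asked, and still so for the second after the job is handed in, while the arm keeps its last pose, push and grip.
It also fails if it takes over 72 s, if anything falls off the work surface, if the arm or the gripper's body presses on something with over 40 N, if the wrist force passes 120 N, or if a joint passes its speed limit or range.

ROBOT

A 6-joint arm with a two-finger parallel gripper is mounted at the origin on the work surface. World frame = base frame: x ahead of the robot, y to its left, z up, the work surface at z = 0. Lengths are in m, angles in rad, forces in N, time in s.
With the tool pointing down it reaches from about 0.375 to 0.925 m from the base axis. Payload 5.7 kg.
Tool frame: the origin (TCP) lies on the centre line of the jaws, within the pads' length; the fingertips stand 19 mm ahead of it and the grasp point (between the pads) is the TCP; z points along the fingers, y is the direction in which the jaws open and shut (so a half turn about z gives the same grasp; the last joint's range is limited). The gripper opens to 88 mm and grips with 3 to 60 N. Pads are 20 mm wide; open, the fingers measure 115 mm over their backs; the gripper's body (75 mm by 178 mm) begins 61 mm behind the grasp point.
Start: joints at [-1.374, 0.359, 1.51, -0, 1.272, -0.115], TCP at [0.184, -0.571, 0.242] pointing down, gripper open.
Joint ranges: [-2.97, 2.97], [-1.01, 2.36], [0.21, 2.38], [-0.96, 4.11], [0.2, 2.71], [-2.98, 2.98]. Speed limits (rad/s): [2.39, 2.39, 3.14, 3.14, 3.14, 3.14].

INTERFACE

Orientations are given as a unit quaternion [w, x, y, z].
In Python, from workcell import r gives the robot as it stands. The module is installed in compiled form; this text tells all that it offers.
- The arm moves only by the tool step_arm, never from a script. Its argument "increments" is a list of rows, each a list of 5 numbers: the shift along the tool's x, y, z in m, then the turn about the tool's z in degrees, then the closure, from 0 (fully open) to 1 (shut). A call has 1 to 20 rows; each row shifts and turns the commanded pose from where the row before left it, along the tool's axes as they then stand; what a row does not reach is not made up. A row lasts 1/10 s, in which the tool goes at most 50 mm and 8.59 degrees, less where a joint would pass 70% of its speed; a pose out of reach is approached as far as the arm can. A call with a gripper value outside its range is refused whole. The fingers move at their own pace and stop on an object; the grip force is fixed at half the most. Time passes only in rows, so rows that do not move let the fingers close. It gives the time, the measured TCP pose, the force and the opening at its end, in the units of the state.
- r.sense(): the state, without advancing time (a new reading comes with each control period).
- r.grab_frame(name): name is "side" or "top"; returns a dict with "img" (384x512x3 uint8, red, green, blue), "z_map" (384x512 float32, m along the optical axis (not along the pixel's ray), 0 where there is no reading), "fx", "fy", "cx", "cy" (pixels), "k1" (the pictures are not rectified: a ray, as slopes to the right and down, at radius r is drawn at 1 + k1 r^2 times it, then the intrinsics apply), "rvec" (rotation vector, rad) and "tvec" (3), from world to camera coordinates, as OpenCV has them. Camera axes: x right, y down, z forward; pixel columns grow to the right and rows downward; lengths in m; the calibration is good to about 2 mm. A picture is of the moment at which its call begins.
- r.hand_in(): hands the job in, once; it reports no verdict.
The state is a dict: "time_s": time; "joints": joint angles; "joint_vel": joint speeds; "joint_efforts": joint torques, N m; "tcp_pos": TCP position; "orientation": TCP orientation; "contact_force": force on the tool from outside, world axes, zero at the start; "ft_torque": the same for the moment, N m; "grip_width": finger opening in m.
Only numpy, scipy, OpenCV 4.12 (cv2) and the standard library are available. Lean on these libraries where they do the work, as an engineer would, in place of code of your own. Each camera call takes 0.05 s, during which the arm holds its last target. There are 200 camera calls.

## Working session

There is one attempt and no reset: what is moved stays moved. The work goes in short steps, Python scripts to look and compute and a tool call to move; the robot and the scene stay as the last step left them, time stands still between calls to the robot, and variables do not carry over. Pictures are saved under pics/ and viewed, about 8 in all and at most 12, crops included, and the job is handed in when it is done.

Besides the shell and the picture viewer there is one more tool, called after "Call:" by a JSON object that holds its "name" and its "arguments", one argument or row to a line. step_arm: Moves the arm, as the interface text tells. Its arguments: {"type":"object","properties":{"increments":{"type":"array"}},"required":["increments"]}

```bash
mkdir -p pics
cat > h.py <<'E'
import numpy as np, cv2
from workcell import r
def grab(n):
    f=r.grab_frame(n); np.savez(f'{n}.npz',**f); return f
def save(f,name): cv2.imwrite(f'pics/{name}.png',cv2.cvtColor(f['img'],cv2.COLOR_RGB2BGR))
def cloud(f):
    h,w=f['z_map'].shape; v,u=np.mgrid[:h,:w].astype(float)
    K=np.array([[f['fx'],0,f['cx']],[0,f['fy'],f['cy']],[0,0,1]],float)
    p=cv2.undistortPoints(np.stack([u.ravel(),v.ravel()],1)[:,None],K,np.array([float(f['k1']),0,0,0]))[:,0]
    z=f['z_map'].ravel(); P=np.c_[p*z[:,None],z]
    R=cv2.Rodrigues(np.array(f['rvec'],float))[0]
    W=(P-np.array(f['tvec']).ravel())@R; W[z==0]=np.nan
    return W.reshape(h,w,3)
def proj(f,X):
    K=np.array([[f['fx'],0,f['cx']],[0,f['fy'],f['cy']],[0,0,1]],float)
    return cv2.projectPoints(np.array(X,float).reshape(-1,1,3),np.array(f['rvec'],float),np.array(f['tvec'],float),K,np.array([float(f['k1']),0,0,0]))[0][:,0]
E
python3 - <<'E'
from h import *
a=grab('top');b=grab('side')
im=np.hstack([a['img'],b['img']]); 
save(a,'top0');save(b,'side0')
print(r.sense())
for f in(a,b): print({k:f[k] for k in('fx','cx','cy','k1','tvec')}, -cv2.Rodrigues(np.array(f['rvec'],float))[0].T@np.array(f['tvec']).ravel())
E
```

```text
{'time_s': 0.1, 'joints': array([-1.37410835e+00,  3.59424786e-01,  1.51133627e+00, -4.04071111e-05,
        1.27249208e+00, -1.15100077e-01]), 'joint_vel': array([ 0.00030485, -0.00053718, -0.00221328,  0.00046471, -0.00106244,
        0.00025016]), 'joint_efforts': array([ 3.36661760e-04, -5.16358638e+01, -2.71405452e+01,  6.77294726e-02,
        2.76416657e-02, -3.07839753e-05]), 'tcp_pos': array([ 0.18391789, -0.57048673,  0.24089391]), 'orientation': array([-8.28764771e-04,  9.87871851e-01,  1.55269175e-01, -5.31497849e-05]), 'contact_force': array([ 1.56848986, -0.62570294,  0.35107137]), 'ft_torque': array([-0.02253669, -0.01021958,  0.01543763]), 'grip_width': 0.08772364372861359}
{'fx': 370.693778914483, 'cx': 258.6785535203841, 'cy': 191.04834082675956, 'k1': -0.11965691250981345, 'tvec': array([0.01403389, 0.49251078, 1.18211054])} [0.42871168 0.01001456 1.20675397]
{'fx': 477.7418391181195, 'cx': 256.85157249366875, 'cy': 182.8228023948267, 'k1': -0.11392686927048545, 'tvec': array([0.41681703, 0.23414157, 1.12226294])} [-0.00845261  0.87353956  0.85140472]
```

View pics/top0.png

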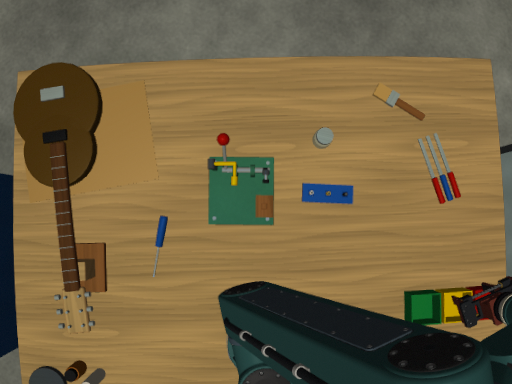

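View pics/side0.png

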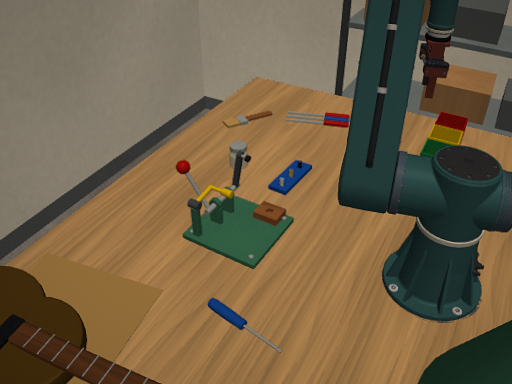

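The top view shows the press at about (241,190), the ball at (223,139), the tray at (327,193), the jar at (323,136) and the screwdriver at (160,245). The side view shows the same parts, with the catch closed.

Run:
```python
from h import *
from pathlib import Path
ims=[]
for n,(u0,v0,u1,v1) in (('top',(200,125,360,235)),('side',(165,130,325,270))):
    f=dict(np.load(n+'.npz')); W=cloud(f); hsv=cv2.cvtColor(f['img'],cv2.COLOR_RGB2HSV).astype(int); H,S,V=hsv[...,0],hsv[...,1],hsv[...,2]
    box=np.zeros(H.shape,bool); box[v0:v1,u0:u1]=1
    def rect(m,name):
        P=W[m]; P=P[~np.isnan(P[:,0])]; 
        if len(P)<3: print(n,name,len(P));return
        c,s,a=cv2.minAreaRect((P[:,:2]*1000).astype(np.float32))
        print(n,name,len(P),'rect',np.round(c,1),np.round(s,1),round(a,2),'mean',P.mean(0).round(4),'zmed',np.median(P[:,2]).round(4))
    rect(box&(H>105)&(H<125)&(S>150)&(W[...,2]<.02)&(W[...,2]>.008),'tray')
    rect(box&(H>60)&(H<95)&(S>80)&(W[...,2]<.024)&(W[...,2]>.008),'press')
    rect(box&(H<20)&(S>80)&(W[...,2]<.042)&(W[...,2]>.03),'wood')
    rect(box&((H<6)|(H>174))&(S>180)&(W[...,2]>.12),'ball')
    rect(box&(H>22)&(H<32)&(S>180)&(W[...,2]>.06),'yellow')
    c=cv2.cvtColor(f['img'][v0:v1,u0:u1],cv2.COLOR_RGB2BGR); ims.append(cv2.resize(c,(800,int(800*c.shape[0]/c.shape[1])),interpolation=cv2.INTER_CUBIC))
cv2.imwrite('pics/crop0.png',cv2.resize(np.vstack(ims),(0,0),fx=.48,fy=.48))
```

```text
top tray 778 rect [ 479.6 -222.4] [163.6  56.8] 85.69 mean [ 0.4798 -0.2218  0.0145] zmed 0.0145
top press 3116 rect [498.   57.2] [205.2 216. ] 87.41 mean [0.4904 0.0662 0.0165] zmed 0.0166
top wood 329 rect [443.8 -15.7] [50.7 63.3] 88.33 mean [ 0.4437 -0.0155  0.0364] zmed 0.0365
top ball 104 rect [631.2  96.1] [30.4 29.7] 25.06 mean [0.6298 0.096  0.1961] zmed 0.1966
top yellow 170 rect [542.6  96.9] [70.1 65.5] 87.11 mean [0.5505 0.0851 0.1291] zmed 0.1293
side tray 502 rect [ 478.6 -215.4] [166.3  59.7] 86.49 mean [ 0.477  -0.2109  0.0126] zmed 0.0127
side press 3436 rect [496.7  64.2] [210.  219.3] 87.22 mean [0.4834 0.0855 0.0151] zmed 0.0152
side wood 375 rect [525.4 -99.1] [223.8 301.2] 21.77 mean [ 0.447  -0.0145  0.0349] zmed 0.0349
side ball 135 rect [628. 107.] [32.9 20. ] 33.93 mean [0.6261 0.1082 0.1885] zmed 0.1896
side yellow 194 rect [540.9  83.3] [117.3  61. ] 64.23 mean [0.5443 0.088  0.1261] zmed 0.1267
```

View pics/crop0.png

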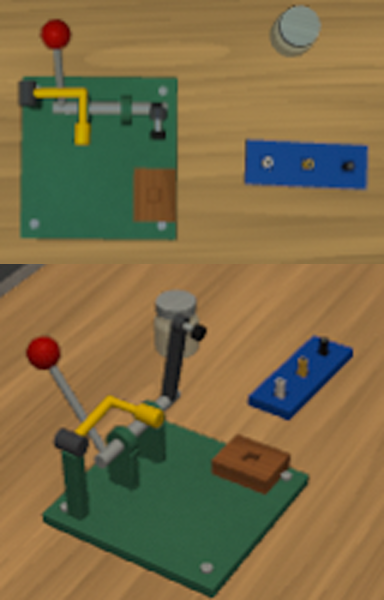

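Brass is the middle part of the tray, at about (0.479,-0.219). The two cameras disagree by about 7 mm in y, so I'll move above the tray and compare them with the gripper.

Call:
{"name": "step_arm", "arguments": {
  "increments": [
    [0, 0, 0, 7, 0],
    [0, 0, 0, 7, 0.2],
    [0, 0, 0, 7, 0.55],
    [0.023, -0.0306, 0, 0, 0.55],
    [0.023, -0.0306, 0, 0, 0.55],
    [0.023, -0.0306, 0, 0, 0.55],
    [0.023, -0.0306, 0, 0, 0.55],
    [0.023, -0.0306, 0, 0, 0.55],
    [0.023, -0.0306, 0, 0, 0.55],
    [0.023, -0.0306, 0, 0, 0.55],
    [0.023, -0.0306, 0, 0, 0.55],
    [0.023, -0.0306, 0, 0, 0.55],
    [0.023, -0.0306, 0.02, 0, 0.55],
    [0.023, -0.0306, 0.04, 0, 0.55],
    [0.023, -0.0306, 0.03, 0, 0.55],
    [0, 0, 0.03, 0, 0.55],
    [0, 0, 0, 0, 0.55]
  ]
}}

```text
time_s: 1.8
tcp_pos: [0.475, -0.2195, 0.1219]
orientation: [-0.002, 1.0, -0.026, -0.004]
contact_force: [-0.5, -0.7, -0.6]
grip_width: 0.0395
```

Run:
```python
from h import *
s=r.sense(); print(s['time_s'],s['tcp_pos'],s['orientation'],s['grip_width'],s['joints'])
f=grab('side'); a=grab('top')
T=s['tcp_pos']; 
pts=[T,T+[0,0,-.019]]; px=proj(f,pts); print(px)
im=f['img'].copy()
u,v=px[0].astype(int); 
u0,v0=u-70,max(v-50,0)
c=cv2.resize(im[v0:v0+110,u0:u0+140],None,fx=5,fy=5,interpolation=cv2.INTER_CUBIC)
for q in px: cv2.drawMarker(c,tuple(((q-[u0,v0]+.5)*5).astype(int).tolist()),(255,0,255),cv2.MARKER_CROSS,14,1)
print(u0,v0)
cv2.imwrite('pics/side1.png',c[...,::-1])
W=cloud(f);W2=cloud(a)
# bench bias
for n,w in(('side',W),('top',W2)):
    m=(abs(w[...,0]-.35)<.04)&(abs(w[...,1]-.1)<.1); print(n,'bench z',np.nanmedian(w[m][:,2]),m.sum())
    h=cv2.cvtColor((f if n=='side' else a)['img'],cv2.COLOR_RGB2HSV).astype(int)
    # gripper body bounding at heights
    m=(abs(w[...,0]-T[0])<.12)&(abs(w[...,1]-T[1])<.14)&(w[...,2]>T[2]-.03)&(w[...,2]<T[2]+.05)
    print(n,m.sum(),[(np.nanpercentile(w[m][:,i],[1,99]).round(4)) for i in range(3)] if m.sum() else '')
```

```text
1.8 [ 0.47496173 -0.21952517  0.12192755] [-0.00211241  0.99964873 -0.02617619 -0.00357202] 0.03948387407618095 [-5.64984870e-01  3.97921645e-01  1.80105029e+00 -4.84354262e-05
  9.50920445e-01  1.05819856e+00]
[[293.55736129 144.2498725 ]
 [293.2846085  149.77095418]]
223 94
side bench z -0.0010514686476937507 1899
side 240 [array([0.4616, 0.4887]), array([-0.2464, -0.1834]), array([0.1019, 0.1674])]
top bench z 0.8732903822994769 7311
top 0
```

View pics/side1.png

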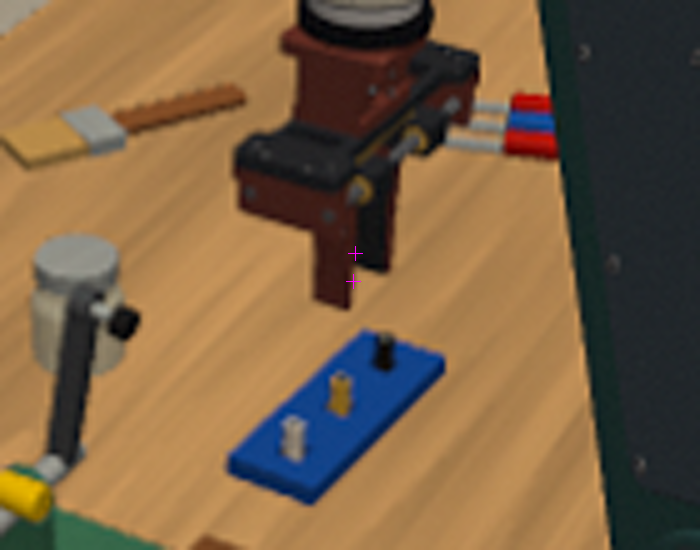

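The fingertips appear about 1 px lower than projected, so the side camera is biased about +3.5 mm in y and the top camera about the opposite. The average gives the brass insert at (0.479,-0.219), almost below the tool. Next I descend, grip and lift.

Call:
{"name": "step_arm", "arguments": {
  "increments": [
    [0.002, 0, 0.02, 0, 0.55],
    [0.002, 0, 0.02, 0, 0.55],
    [0, 0, 0.016, 0, 0.55],
    [0, 0, 0.015, 0, 0.55],
    [0, 0, 0.01, 0, 0.55],
    [0, 0, 0.005, 0, 0.55],
    [0, 0, 0, 0, 0.55],
    [0, 0, 0, 0, 0.8],
    [0, 0, 0, 0, 1],
    [0, 0, 0, 0, 1],
    [0, 0, 0, 0, 1],
    [0, 0, 0, 0, 1]
  ]
}}

```text
time_s: 3.1
tcp_pos: [0.4815, -0.2226, 0.0398]
orientation: [0.0, 1.0, -0.027, 0.0]
contact_force: [0.1, 0.8, 2.2]
grip_width: 0.011
```

Run:
```python
from h import *
s=r.sense(); print(s['time_s'],s['tcp_pos'],s['orientation'],s['grip_width'],s['contact_force'])
f=grab('side'); px=proj(f,[s['tcp_pos']])
u,v=px[0].astype(int);print(px)
c=cv2.resize(f['img'][v-40:v+30,u-50:u+40],None,fx=7,fy=7,interpolation=cv2.INTER_CUBIC)
cv2.imwrite('pics/side2.png',c[...,::-1])
```

```text
3.1 [ 0.48152468 -0.22260432  0.0397992 ] [ 8.49431641e-05  9.99626612e-01 -2.73237868e-02  2.01935955e-04] 0.011030470887426766 [0.05384863 0.76348351 2.18275354]
[[290.87923468 166.42598309]]
```

View pics/side2.png

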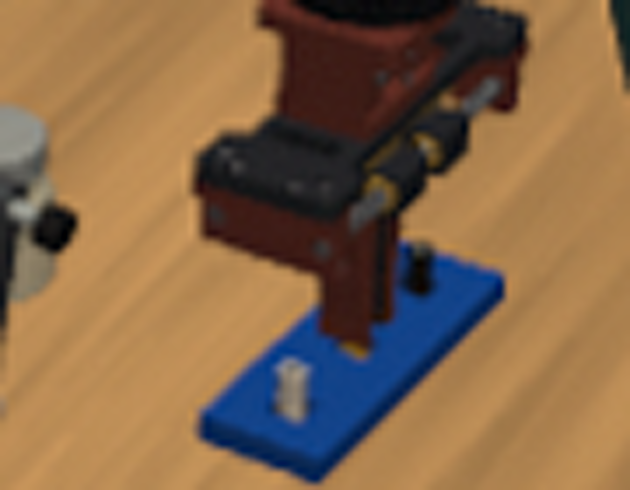

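The insert is between the fingers (width 11 mm). The side picture shows the brass just below the fingertips at (355,350), and spacer and dowel untouched. I lift it and measure the hole relative to the tray.

Call:
{"name": "step_arm", "arguments": {
  "increments": [
    [0, 0, -0.01, 0, 1],
    [0, 0, -0.02, 0, 1],
    [0, 0, -0.03, 0, 1],
    [0, 0, -0.03, 0, 1],
    [0, 0, 0, 0, 1],
    [0, 0, 0, 0, 1]
  ]
}}

```text
time_s: 3.75
tcp_pos: [0.4817, -0.2227, 0.1303]
orientation: [0.0, 1.0, -0.027, 0.001]
contact_force: [0.3, 0.2, 0.1]
grip_width: 0.0107
```

Run:
```python
from h import *
s=r.sense(); T=s['tcp_pos'];print(s['time_s'],T,s['grip_width'],s['contact_force'])
out=[]
for n in('top','side'):
    f=grab(n); W=cloud(f); im=f['img']
    px=proj(f,[[.444,-.012,.036]])[0]; u,v=px.round().astype(int)
    hsv=cv2.cvtColor(im,cv2.COLOR_RGB2HSV).astype(int)
    c=cv2.resize(im[v-16:v+17,u-20:u+21],None,fx=12,fy=12,interpolation=cv2.INTER_CUBIC)
    cv2.drawMarker(c,tuple(((px-[u-20,v-16]+.5)*12).astype(int).tolist()),(255,0,255),cv2.MARKER_CROSS,10,1); out.append(c); print(n,'origin',u-20,v-16,px)
    # gripper/insert crop
    if n=='side':
        q=proj(f,[T,T+[0,0,-.019]]); uu,vv=q[0].astype(int)
        d=cv2.resize(im[vv-12:vv+21,uu-20:uu+21],None,fx=12,fy=12,interpolation=cv2.INTER_CUBIC)
        for p in q: cv2.drawMarker(d,tuple(((p-[uu-20,vv-12]+.5)*12).astype(int).tolist()),(255,0,255),cv2.MARKER_CROSS,10,1)
        print('grip origin',uu-20,vv-12,q)
        out.append(d)
cv2.imwrite('pics/hole.png',cv2.resize(np.hstack(out),None,fx=.54,fy=.54,interpolation=cv2.INTER_AREA)[...,::-1])
```

```text
3.75 [ 0.48165346 -0.22273127  0.13034564] 0.010678616873576777 [0.28495417 0.22372079 0.05321738]
top origin 243 190 [262.868708  205.9536834]
side origin 249 194 [269.48394095 209.94335814]
grip origin 272 128 [[292.07425508 140.70137078]
 [291.8137158  146.24913989]]
```

View pics/hole.png

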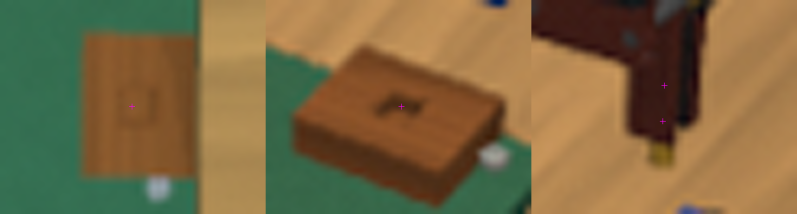

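In the top crop the hole is at about (138,106) and in the side crop at about (401,105). The brass tip shows at (661,165), which agrees with the projection apart from about 0.6 px. Both views, corrected, give the hole at (0.4445,-0.015). I move to hover above it.

Call:
{"name": "step_arm", "arguments": {
  "increments": [
    [-0.016, 0, 0, 0, 1],
    [-0.0165, 0, 0, 0, 1],
    [-0.016, 0, 0, 0, 1],
    [0, -0.03, 0, 0, 1],
    [0, -0.04, 0, 0, 1],
    [0, -0.04, 0, 0, 1],
    [0, -0.04, 0, 0, 1],
    [0, -0.035, 0, 0, 1],
    [0, -0.0204, 0, 0, 1],
    [0, 0, 0.02, 0, 1],
    [0, 0, 0.02, 0, 1],
    [0, 0, 0.01, 0, 1],
    [0, 0, 0, 0, 1],
    [0, 0, 0, 0, 1],
    [0, 0, 0, 0, 1]
  ]
}}

```text
time_s: 5.35
tcp_pos: [0.4446, -0.0151, 0.08]
orientation: [0.0, 1.0, -0.028, 0.0]
contact_force: [0.8, -0.4, -0.0]
grip_width: 0.0106
```

Run:
```python
from h import *
s=r.sense(); T=s['tcp_pos'];print(s['time_s'],T,s['grip_width'],s['contact_force'])
f=grab('side');im=f['img']
q=proj(f,[T+[0,0,-.0358],[.4445,-.015,.036]]); print(q)
u,v=q[1].astype(int);k=12
d=cv2.resize(im[v-26:v+20,u-30:u+30],None,fx=k,fy=k,interpolation=cv2.INTER_CUBIC)
for p in q: cv2.drawMarker(d,tuple(((p-[u-30,v-26]+.5)*k).astype(int).tolist()),(255,0,255),cv2.MARKER_CROSS,10,1)
cv2.imwrite('pics/hover.png',d[...,::-1])
```

```text
5.35 [ 0.44455201 -0.01506396  0.07998791] 0.01063977339571866 [ 0.77850851 -0.35672606 -0.02250192]
[[269.87540726 206.88273273]
 [269.83778793 209.26661694]]
```

View pics/hover.png

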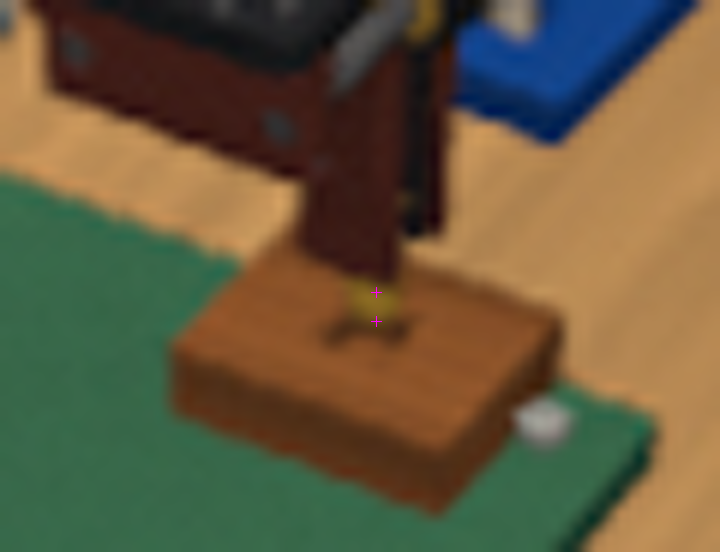

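The brass hovers at about (376,300) and the hole is centred at about (367,333), so the insert is about 1 mm off in x and 1.5 mm in y. I correct this and lower gently.

Call:
{"name": "step_arm", "arguments": {
  "increments": [
    [0.0008, -0.0013, 0.002, 0, 1],
    [0, 0, 0.003, 0, 1],
    [0, 0, 0.003, 0, 1],
    [0, 0, 0.002, 0, 1],
    [0, 0, 0.002, 0, 1],
    [0, 0, 0, 0, 1],
    [0, 0, 0, 0, 1]
  ]
}}

```text
time_s: 6.1
tcp_pos: [0.4449, -0.0135, 0.0675]
orientation: [-0.0, 1.0, -0.027, -0.0]
contact_force: [0.1, -0.3, -0.1]
grip_width: 0.0104
```

Call:
{"name": "step_arm", "arguments": {
  "increments": [
    [0, 0, 0.002, 0, 1],
    [0, 0, 0.002, 0, 1],
    [0, 0, 0.001, 0, 1],
    [0, 0, 0, 0, 1],
    [0, 0, 0, 0, 1]
  ]
}}

```text
time_s: 6.6
tcp_pos: [0.4449, -0.0135, 0.0625]
orientation: [-0.0, 1.0, -0.027, -0.0]
contact_force: [-0.8, -0.2, 0.2]
grip_width: 0.0111
```

Run:
```python
from h import *
s=r.sense(); T=s['tcp_pos'];print(s['time_s'],T,s['grip_width'],s['contact_force'],s['ft_torque'])
f=grab('side');im=f['img']
u,v=269,209;k=8
d=cv2.resize(im[v-38:v+20,u-35:u+35],None,fx=k,fy=k,interpolation=cv2.INTER_CUBIC)
cv2.imwrite('pics/in.png',d[...,::-1])
```

```text
6.6 [ 0.44494705 -0.01351202  0.06249321] 0.011057601362155247 [-0.82708028 -0.23296803  0.15469475] [ 0.02423138 -0.01484668 -0.02471777]
```

View pics/in.png

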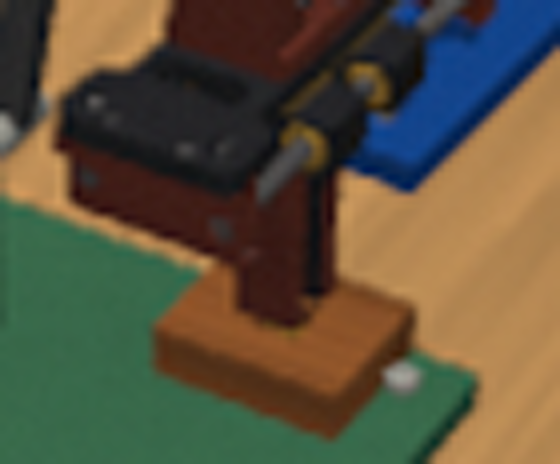

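The insert is in the hole, with no contact force. I release it and lift clear.

Call:
{"name": "step_arm", "arguments": {
  "increments": [
    [0, 0, 0, 0, 0.85],
    [0, 0, 0, 0, 0.7],
    [0, 0, 0, 0, 0.7],
    [0, 0, 0, 0, 0.7],
    [0, 0, -0.01, 0, 0.7],
    [0, 0, -0.02, 0, 0.7],
    [0, 0, -0.03, 0, 0.7],
    [0, 0, -0.04, 0, 0.7],
    [0, 0, -0.045, 0, 0.7],
    [0, 0, -0.045, 0, 0.7],
    [-0.02, 0.04, -0.02, 0, 0.7],
    [-0.01, 0.045, 0, 0, 0.7],
    [0, 0.045, 0, 0, 0.7],
    [0, 0, 0, 0, 0.7],
    [0, 0, 0, 0, 0.7]
  ]
}}

```text
time_s: 8.15
tcp_pos: [0.4075, -0.1423, 0.273]
orientation: [-0.0, 1.0, -0.029, 0.0]
contact_force: [0.8, 0.5, 0.0]
grip_width: 0.0261
```

Run:
```python
from h import *
s=r.sense(); T=s['tcp_pos'];print(s['time_s'],T,s['grip_width'])
c0=np.array([.4985,.0540,0]); t=np.deg2rad(-2.7); R=np.array([[np.cos(t),-np.sin(t),0],[np.sin(t),np.cos(t),0],[0,0,1]])
fs={n:grab(n) for n in('top','side')}
f=fs['side'];u0,v0,u1,v1=165,130,305,270
for n,f in fs.items():
    W=cloud(f); P=(W-c0)@R; hsv=cv2.cvtColor(f['img'],cv2.COLOR_RGB2HSV).astype(int); H,S,V=[hsv[...,i] for i in range(3)]
    near=(abs(P[...,0])<.2)&(abs(P[...,1])<.16)&(P[...,2]<.26)
    def pr(m,nm):
        Q=P[m]*1000
        if len(Q)<3: print(n,nm,len(Q));return
        print(n,nm,len(Q),'mean',Q.mean(0).round(1),'p2',np.percentile(Q,2,axis=0).round(1),'p98',np.percentile(Q,98,axis=0).round(1))
    Y=near&(H>22)&(H<32)&(S>180)&(V>80)
    pr(Y&(P[...,2]>.06),'yellow all'); pr(Y&(P[...,2]>.06)&(P[...,0]<.038),'knob'); pr(Y&(P[...,0]>.06)&(P[...,2]>.06),'bar')
    pr(near&((H<6)|(H>174))&(S>150)&(P[...,2]>.1)&(P[...,1]>.02),'ball')
    pr(near&(P[...,2]>.12)&(P[...,1]<-.05)&(P[...,1]>-.1)&(P[...,0]>-.04)&(S<120),'arm')
    pr(near&(P[...,2]>.1)&(P[...,1]>.07)&(P[...,1]<.12)&(P[...,0]>.03)&(H>60)&(H<100),'post')
    pr(near&(H>15)&(H<32)&(abs(P[...,0]+.05)<.02)&(abs(P[...,1]+.07)<.02)&(P[...,2]>.042),'insert')
    print(n,'proj hinge/knob0',proj(f,[c0+R@[.022,.09,.116],c0+R@[.022,.02,.116]]).round(1))
d=cv2.resize(fs['side']['img'][v0:v1,u0:u1],None,fx=5.4,fy=4.2,interpolation=cv2.INTER_CUBIC)
cv2.imwrite('pics/placed.png',cv2.resize(fs['side']['img'][130:270,165:305],None,fx=4.2,fy=4.2,interpolation=cv2.INTER_CUBIC)[...,::-1])
```

```text
8.15 [ 0.40754853 -0.1423179   0.27304748] 0.02610518491101513
top yellow all 167 mean [ 50.4  33.4 129.1] p2 [  9.4  10.9 120.7] p98 [ 74.4  76.3 138.1]
top knob 57 mean [ 21.7  19.2 132.9] p2 [  9.3  10.1 126.6] p98 [ 36.1  27.5 138.5]
top bar 86 mean [ 69.7  46.7 126.3] p2 [ 62.6  16.8 119.6] p98 [ 74.7  79.3 132.4]
top ball 106 mean [129.7  47.9 195.9] p2 [116.1  34.3 188.3] p98 [144.6  61.8 202.4]
top arm 73 mean [ 31.7 -70.5 186.2] p2 [ 12.6 -78.8 155.4] p98 [ 52.4 -61.7 196.1]
top post 45 mean [ 67.1  87.6 123.9] p2 [ 54.7  80.  109.3] p98 [ 82.4  93.8 129.3]
top insert 12 mean [-53.8 -69.6  55. ] p2 [-57.9 -74.9  48.6] p98 [-48.6 -65.4  60.3]
top proj hinge/knob0 [[210.2 179.8]
 [233.8 180.2]]
side yellow all 190 mean [ 44.   36.2 126.3] p2 [  8.3  17.4 117.1] p98 [ 73.   78.2 134.9]
side knob 83 mean [ 18.4  26.4 128.9] p2 [  8.   17.2 117.8] p98 [ 33.5  33.5 135.4]
side bar 81 mean [ 68.8  50.3 124. ] p2 [ 61.9  21.8 116.8] p98 [ 73.2  80.3 129.7]
side ball 136 mean [125.1  59.9 188.3] p2 [114.2  46.9 171.1] p98 [141.7  69.4 200. ]
side arm 204 mean [ 38.7 -64.1 164.1] p2 [ 13.1 -75.2 121.7] p98 [ 54.9 -58.1 192.4]
side post 13 mean [ 69.5  97.9 105.4] p2 [ 62.7  94.4 100.5] p98 [ 76.8 101.2 121.7]
side insert 25 mean [-52.2 -64.5  50.8] p2 [-57.  -70.5  43.1] p98 [-45.8 -59.2  55.6]
side proj hinge/knob0 [[210.8 209.7]
 [227.2 194.8]]
```

View pics/placed.png

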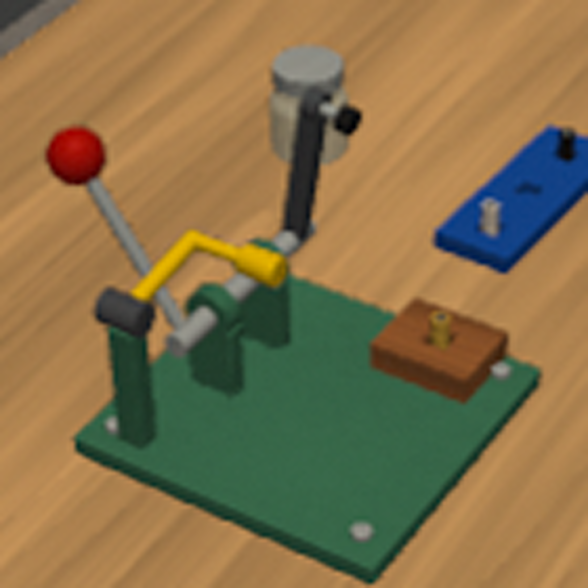

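The side crop shows the insert upright in the block at (438,328) and the catch knob at (265,265). The knob is in the press frame at about (22,21,127) mm, so the catch angle is about 0.16. The gripper body should clear the press arm top (about 195) if I grip the knob near the fingertips. I go above it and descend.

Call:
{"name": "step_arm", "arguments": {
  "increments": [
    [0.017, -0.037, 0, 0, 0.55],
    [0.017, -0.037, 0, 0, 0.55],
    [0.017, -0.037, 0, 0, 0.55],
    [0.017, -0.037, 0, 0, 0.55],
    [0.017, -0.037, 0, 0, 0.55],
    [0.017, -0.037, 0, 0, 0.55],
    [0, 0, 0.03, 0, 0.55],
    [0, 0, 0.04, 0, 0.55],
    [0, 0, 0.03, 0, 0.55],
    [0, 0, 0.01, 0, 0.55],
    [0, 0, 0, 0, 0.55],
    [0, 0, 0, 0, 0.55]
  ]
}}

```text
time_s: 9.45
tcp_pos: [0.5226, 0.075, 0.1637]
orientation: [-0.0, 1.0, -0.027, 0.001]
contact_force: [0.1, 0.6, 0.4]
grip_width: 0.0397
```

Run:
```python
from h import *
s=r.sense(); T=s['tcp_pos'];print(s['time_s'],T,s['grip_width'],s['contact_force'])
f=grab('side')
cv2.imwrite('pics/knob.png',cv2.resize(f['img'][120:230,165:305],None,fx=5,fy=5,interpolation=cv2.INTER_CUBIC)[...,::-1])
```

```text
9.45 [0.52260748 0.07499738 0.16365166] 0.03974950144028903 [0.08275327 0.64271921 0.36829507]
```

View pics/knob.png

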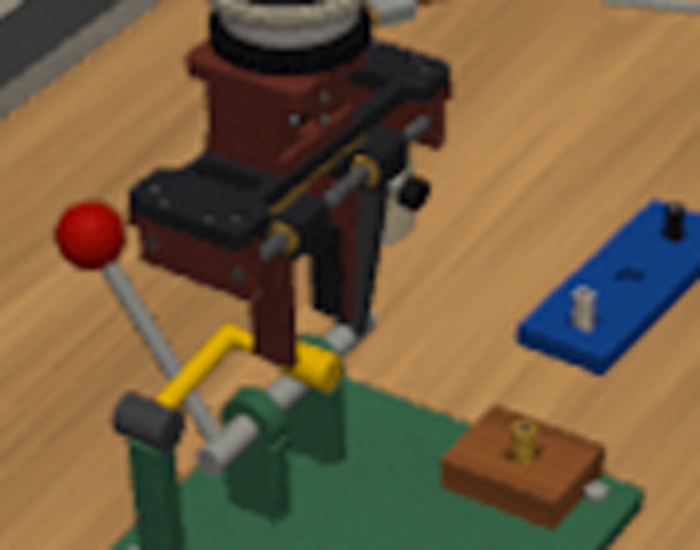

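The tips are just above the knob, perhaps slightly far back. I shift 4 mm forward and go down carefully.

Call:
{"name": "step_arm", "arguments": {
  "increments": [
    [-0.004, 0, 0.005, 0, 0.55],
    [0, 0, 0.005, 0, 0.55],
    [0, 0, 0.005, 0, 0.55],
    [0, 0, 0.004, 0, 0.55],
    [0, 0, 0.003, 0, 0.55],
    [0, 0, 0, 0, 0.55]
  ]
}}

```text
time_s: 10.1
tcp_pos: [0.5176, 0.0745, 0.14]
orientation: [-0.0, 1.0, -0.027, -0.001]
contact_force: [0.5, 0.2, -0.2]
grip_width: 0.0397
```

Call:
{"name": "step_arm", "arguments": {
  "increments": [
    [0, 0, 0, 0, 0.8],
    [0, 0, 0, 0, 1],
    [0, 0, 0, 0, 1],
    [0, 0, 0, 0, 1]
  ]
}}

```text
time_s: 10.5
tcp_pos: [0.5178, 0.0731, 0.1407]
orientation: [0.001, 1.0, -0.027, -0.0]
contact_force: [-0.2, -6.4, -0.2]
grip_width: 0.0193
```

Call:
{"name": "step_arm", "arguments": {
  "increments": [
    [0, 0, -0.0068, 0, 1],
    [0, -0.002, -0.0067, 0, 1],
    [0, -0.0028, -0.0064, 0, 1],
    [0, -0.0034, -0.0061, 0, 1],
    [0, -0.004, -0.0057, 0, 1],
    [0, -0.0046, -0.0053, 0, 1],
    [0, -0.0051, -0.0048, 0, 1],
    [0, -0.0055, -0.0043, 0, 1],
    [0, 0, 0, 0, 1],
    [0, 0, 0, 0, 1]
  ]
}}

```text
time_s: 11.5
tcp_pos: [0.5187, 0.0973, 0.1898]
orientation: [0.005, 1.0, -0.026, -0.0]
contact_force: [-8.4, -21.5, 23.6]
grip_width: 0.0172
```

```bash
cat > k.py <<'E'
from h import *
c0=np.array([.4985,.0540,0]); t=np.deg2rad(-2.7); R=np.array([[np.cos(t),-np.sin(t),0],[np.sin(t),np.cos(t),0],[0,0,1]])
s=r.sense(); print(s['time_s'],'press tcp',((s['tcp_pos']-c0)@R).round(4),s['grip_width'],s['contact_force'])
for n in('top','side'):
    f=grab(n);P=(cloud(f)-c0)@R; hsv=cv2.cvtColor(f['img'],cv2.COLOR_RGB2HSV).astype(int); H,S,V=[hsv[...,i] for i in range(3)]
    Y=(H>22)&(H<32)&(S>180)&(V>60)&(P[...,2]>.06)&(abs(P[...,0]-.03)<.07)&(P[...,1]>0)&(P[...,1]<.19)
    for nm,m in(('knob',Y&(P[...,0]<.038)),('bar',Y&(P[...,0]>.06))):
        Q=P[m]*1000
        if len(Q)>3: print(n,nm,len(Q),Q.mean(0).round(1),np.percentile(Q,3,axis=0).round(1),np.percentile(Q,97,axis=0).round(1))
E
python3 k.py
```

```text
11.5 press tcp [0.0182 0.0442 0.1898] 0.01724864709756832 [ -8.39256135 -21.48892682  23.64586719]
side knob 31 [ 11.2  46.8 170.8] [  7.5  39.1 160.8] [ 30.8  60.4 180.3]
side bar 108 [ 69.2  66.4 149.6] [ 64.1  47.4 126.2] [ 74.   86.7 172.2]
```

The knob slipped towards the fingertips (force 24 N), but the catch is now up at about 0.86 rad. I'll open to a loose cage, lower onto the knob and push it over with the right finger.

Call:
{"name": "step_arm", "arguments": {
  "increments": [
    [0, 0, 0, 0, 0.62],
    [0, 0, 0, 0, 0.62],
    [0, 0, 0, 0, 0.62],
    [0, 0, 0.005, 0, 0.62],
    [0, 0, 0.005, 0, 0.62],
    [0, 0, 0.004, 0, 0.62],
    [0, 0, 0, 0, 0.7],
    [0, 0, 0, 0, 0.7]
  ]
}}

```text
time_s: 12.4
tcp_pos: [0.5182, 0.091, 0.1751]
orientation: [0.011, 1.0, -0.025, -0.001]
contact_force: [-10.4, -45.9, 28.1]
grip_width: 0.0274
```

```bash
python3 k.py
```

```text
12.4 press tcp [0.0179 0.0379 0.1751] 0.027448561738081564 [-10.35480068 -45.86852253  28.0846017 ]
side knob 45 [ 11.3  36.4 158.7] [  8.   26.6 148. ] [ 18.7  45.2 165.3]
side bar 95 [ 69.8  60.6 141.2] [ 64.5  39.6 123.2] [ 74.9  82.7 157.7]
```

Forces are high (46 N sideways), so something is jammed. I back off upwards, open and measure again.

Call:
{"name": "step_arm", "arguments": {
  "increments": [
    [0, 0.003, -0.004, 0, 0.62],
    [0, 0.003, -0.008, 0, 0.62],
    [0, 0, -0.012, 0, 0.62],
    [0, 0, -0.012, 0, 0.62],
    [0, 0, -0.01, 0, 0.55],
    [0, 0, 0, 0, 0.55],
    [0, 0, 0, 0, 0.55]
  ]
}}

```text
time_s: 13.2
tcp_pos: [0.5192, 0.0964, 0.2189]
orientation: [-0.0, 1.0, -0.027, 0.0]
contact_force: [0.3, 0.5, -0.4]
grip_width: 0.0399
```

```bash
python3 k.py
python3 - <<'E'
from h import *
f=dict(np.load('side.npz'))
cv2.imwrite('pics/knob2.png',cv2.resize(f['img'][115:225,165:295],None,fx=5,fy=5,interpolation=cv2.INTER_CUBIC)[...,::-1])
E
```

```text
13.2 press tcp [0.0187 0.0433 0.2189] 0.0398881162143787 [ 0.33990959  0.52077884 -0.43678009]
side knob 80 [ 18.8  41.9 163.4] [  8.2  32.6 153.6] [ 32.8  48.1 169.3]
side bar 107 [ 69.2  60.4 144.2] [ 62.9  38.  125.1] [ 74.1  84.9 163. ]
```

View pics/knob2.png

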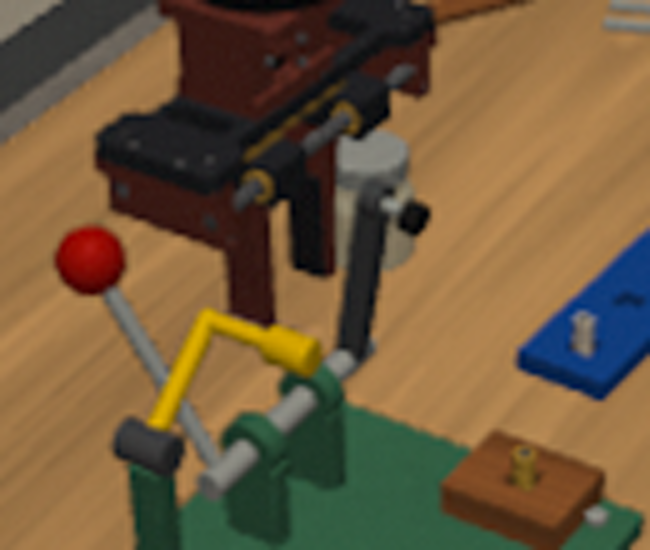

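The catch stays at about 0.71 rad, with the knob at about y 34.5, z 161 mm in the press frame. In the picture it is at (290,350). The tool was too far left. I recentre over it and lower with a 40 mm opening.

Call:
{"name": "step_arm", "arguments": {
  "increments": [
    [0, 0.0045, 0, 0, 0.55],
    [0, 0, 0.01, 0, 0.55],
    [0, 0, 0.015, 0, 0.55],
    [0, 0, 0.015, 0, 0.55],
    [0, 0, 0.01, 0, 0.55],
    [0, 0, 0.003, 0, 0.55],
    [0, 0, 0, 0, 0.55]
  ]
}}

```text
time_s: 14.0
tcp_pos: [0.5184, 0.0914, 0.165]
orientation: [-0.0, 1.0, -0.027, -0.001]
contact_force: [-0.4, -0.1, -0.3]
grip_width: 0.0396
```

Call:
{"name": "step_arm", "arguments": {
  "increments": [
    [0, -0.003, -0.001, 0, 0.55],
    [0, -0.003, 0, 0, 0.55],
    [0, -0.0036, -0.0038, 0, 0.55],
    [0, -0.0037, -0.0037, 0, 0.55],
    [0, -0.0042, -0.0032, 0, 0.55],
    [0, -0.0042, -0.0031, 0, 0.55],
    [0, -0.0046, -0.0025, 0, 0.55],
    [0, -0.0046, -0.0025, 0, 0.55],
    [0, -0.005, -0.0018, 0, 0.55],
    [0, -0.0049, -0.0018, 0, 0.55],
    [0, 0, 0, 0, 0.55]
  ]
}}

```text
time_s: 15.1
tcp_pos: [0.5211, 0.1332, 0.1891]
orientation: [-0.0, 1.0, -0.027, -0.0]
contact_force: [0.8, -0.7, 0.5]
grip_width: 0.0394
```

```bash
python3 k.py
```

```text
15.1 press tcp [0.0188 0.0802 0.1891] 0.039416173305710914 [ 0.77004551 -0.71450834  0.47932155]
side knob 73 [ 14.7  75.7 185.8] [  7.8  61.7 176.5] [ 25.4  83.2 192.6]
side bar 66 [ 68.9  86.9 148. ] [ 65.4  79.6 126.8] [ 73.3  94.7 170.2]
```

Call:
{"name": "step_arm", "arguments": {
  "increments": [
    [0, -0.005, -0.001, 0, 0.55],
    [0, -0.005, -0.001, 0, 0.55],
    [0, -0.0052, 0, 0, 0.55],
    [0, -0.0052, 0, 0, 0.55],
    [0, -0.0052, 0.0005, 0, 0.55],
    [0, -0.0052, 0.0006, 0, 0.55],
    [0, -0.005, 0.0013, 0, 0.55],
    [0, -0.005, 0.0014, 0, 0.55],
    [0, -0.0048, 0.002, 0, 0.55],
    [0, -0.0048, 0.002, 0, 0.55],
    [0, -0.0045, 0.0027, 0, 0.55],
    [0, -0.0044, 0.0028, 0, 0.55],
    [0, -0.004, 0.0034, 0, 0.55],
    [0, -0.004, 0.0034, 0, 0.55],
    [0, -0.0035, 0.004, 0, 0.55],
    [0, -0.0034, 0.004, 0, 0.55],
    [0, -0.002, 0.003, 0, 0.55],
    [0, -0.002, 0.003, 0, 0.55],
    [0, 0, 0, 0, 0.55]
  ]
}}

```text
time_s: 17.1
tcp_pos: [0.5251, 0.2105, 0.1565]
orientation: [-0.0, 1.0, -0.027, -0.0]
contact_force: [-1.3, 0.6, -0.2]
grip_width: 0.0396
```

```bash
python3 k.py
```

```text
17.1 press tcp [0.0192 0.1576 0.1565] 0.0396447105732219 [-1.29932451  0.56283412 -0.22978417]
top bar 79 [ 69.5 124.2 143.1] [ 63.2  96.3 126.5] [ 75.  149.6 159. ]
side knob 95 [ 15.2 154.2 157.7] [  6.2 140.1 146. ] [ 28.5 180.9 183.9]
side bar 11 [ 67.5 103.7 111.9] [64.3 97.2 79.1] [ 74.8 111.3 127.9]
```

Not at the stop yet by force; I push a few mm more until the stop is felt.

Call:
{"name": "step_arm", "arguments": {
  "increments": [
    [0, -0.0015, 0.001, 0, 0.55],
    [0, -0.0015, 0.001, 0, 0.55],
    [0, -0.0015, 0.0005, 0, 0.55],
    [0, 0, 0, 0, 0.55],
    [0, 0, 0, 0, 0.55]
  ]
}}

```text
time_s: 17.7
tcp_pos: [0.5256, 0.2122, 0.1548]
orientation: [0.002, 1.0, -0.027, -0.0]
contact_force: [-0.3, -10.8, 4.0]
grip_width: 0.0397
```

The stop is felt (10.8 N). I back off, lift and go above the red ball.

Call:
{"name": "step_arm", "arguments": {
  "increments": [
    [0, 0.004, 0, 0, 0.55],
    [0, 0.002, -0.02, 0, 0.5],
    [0, 0, -0.035, 0, 0.4],
    [0, 0, -0.04, 0, 0.2],
    [0.019, 0.0175, 0, 0, 0.2],
    [0.019, 0.0175, 0, 0, 0.2],
    [0.019, 0.0175, 0, 0, 0.2],
    [0.019, 0.0175, 0, 0, 0.2],
    [0.019, 0.0175, 0, 0, 0.2],
    [0.019, 0.0175, 0, 0, 0.2],
    [0, 0, 0, 0, 0.2],
    [0, 0, 0, 0, 0.2]
  ]
}}

```text
time_s: 18.9
tcp_pos: [0.6331, 0.0978, 0.2491]
orientation: [-0.0, 1.0, -0.028, -0.0]
contact_force: [1.0, 0.7, -0.0]
grip_width: 0.0702
```

```bash
python3 k.py
python3 - <<'E'
from h import *
f=dict(np.load('side.npz'));W=cloud(f);hsv=cv2.cvtColor(f['img'],cv2.COLOR_RGB2HSV).astype(int);H,S,V=[hsv[...,i] for i in range(3)]
m=((H<6)|(H>174))&(S>180)&(V>110)&(W[...,2]>.14)&(abs(W[...,0]-.63)<.05)&(abs(W[...,1]-.1)<.05)&(W[...,2]<.215)
Q=W[m]; print(len(Q),Q.mean(0),np.percentile(Q,[3,97],axis=0))
from scipy.optimize import least_squares
s=least_squares(lambda c:np.linalg.norm(Q-c,axis=1)-.018,[.633,.096,.182],loss='soft_l1',f_scale=.002); print('ball',s.x)
E
```

```text
18.9 press tcp [0.1324 0.0501 0.2491] 0.07017279574110642 [ 1.02780524  0.66098995 -0.01536749]
top knob 55 [ 20.3 146.7 158.5] [  8.1 140.1 152.5] [ 35.4 153.8 163.6]
top bar 73 [ 69.3 124.9 143.4] [ 62.9  96.8 127.5] [ 74.6 149.9 158.2]
side knob 100 [ 17.7 154.6 154.8] [  7.3 144.  146.1] [ 35.4 160.6 161.4]
side bar 68 [ 66.4 132.2 141.1] [ 61.5 101.5 122.7] [ 73.4 155.7 156.4]
100 [0.62697903 0.10697554 0.19179127] [[0.61648362 0.09605571 0.18269328]
 [0.64074126 0.11625577 0.19963857]]
ball [0.63249374 0.09850812 0.18113985]
```

The catch is flipped: the knob is at y≈147, z≈150, which matches 2.6 rad. The ball fit is (0.633,0.096,0.182). I descend and grip.

Call:
{"name": "step_arm", "arguments": {
  "increments": [
    [0, 0.0015, 0.015, 0, 0.2],
    [0, 0, 0.02, 0, 0.2],
    [0, 0, 0.02, 0, 0.2],
    [0, 0, 0.01, 0, 0.2],
    [0, 0, 0, 0, 0.2],
    [0, 0, 0, 0, 0.2],
    [0, 0, 0, 0, 0.6],
    [0, 0, 0, 0, 1],
    [0, 0, 0, 0, 1],
    [0, 0, 0, 0, 1],
    [0, 0, 0, 0, 1],
    [0, 0, 0, 0, 1]
  ]
}}

```text
time_s: 20.2
tcp_pos: [0.6335, 0.0976, 0.1847]
orientation: [-0.001, 1.0, -0.027, 0.0]
contact_force: [0.3, 5.7, 0.1]
grip_width: 0.0346
```

Call:
{"name": "step_arm", "arguments": {
  "increments": [
    [-0.0055, 0, -0.0034, 0, 1],
    [-0.0056, 0, -0.0034, 0, 1],
    [-0.0117, 0, -0.0057, 0, 1],
    [-0.0122, 0, -0.0044, 0, 1],
    [-0.0126, 0, -0.0032, 0, 1],
    [-0.0129, 0, -0.0019, 0, 1],
    [-0.013, 0, -0.0007, 0, 1],
    [0, 0, 0, 0, 1]
  ]
}}

```text
time_s: 21.0
tcp_pos: [0.5585, 0.1005, 0.2079]
orientation: [-0.0, 1.0, -0.027, 0.0]
contact_force: [2.4, 4.3, 2.0]
grip_width: 0.0347
```

Following well, with low forces. I continue to the stop.

Call:
{"name": "step_arm", "arguments": {
  "increments": [
    [-0.013, 0, 0.0006, 0, 1],
    [-0.0129, 0, 0.002, 0, 1],
    [-0.0126, 0, 0.0032, 0, 1],
    [-0.0122, 0, 0.0044, 0, 1],
    [-0.0117, 0, 0.0057, 0, 1],
    [-0.0111, 0, 0.0068, 0, 1],
    [-0.0052, 0, 0.0038, 0, 1],
    [-0.0052, 0, 0.004, 0, 1],
    [-0.0048, 0, 0.0043, 0, 1],
    [-0.0048, 0, 0.0045, 0, 1],
    [0, 0, 0, 0, 1],
    [0, 0, 0, 0, 1]
  ]
}}

```text
time_s: 22.2
tcp_pos: [0.4657, 0.1043, 0.1684]
orientation: [0.001, 1.0, -0.027, -0.001]
contact_force: [-2.5, -0.4, 9.9]
grip_width: 0.0346
```

```bash
cat > l.py <<'E'
from h import *
c0=np.array([.4985,.052,0]); t=np.deg2rad(-2.7); R=np.array([[np.cos(t),-np.sin(t),0],[np.sin(t),np.cos(t),0],[0,0,1]])
s=r.sense(); p=(s['tcp_pos']-c0)@R; print(s['time_s'],'press tcp',p.round(4),'angle',.6-np.arctan2(p[0]-.06,p[2]-.075),np.hypot(p[0]-.06,p[2]-.075),s['grip_width'],s['contact_force'])
f=grab('side')
cv2.imwrite('pics/end.png',cv2.resize(f['img'][120:260,165:315],None,fx=5,fy=4.2,interpolation=cv2.INTER_CUBIC)[...,::-1])
E
python3 l.py
```

```text
22.2 press tcp [-0.0353  0.0507  0.1684] angle 1.3951624354714833 0.133416388200065 0.03457668844803687 [-2.54024962 -0.44031959  9.87061805]
```

Call:
{"name": "step_arm", "arguments": {
  "increments": [
    [-0.001, 0, 0.0015, 0, 1],
    [-0.001, 0, 0.0015, 0, 1],
    [0, 0, 0, 0, 1],
    [0, 0, 0, 0, 1]
  ]
}}

```text
time_s: 22.65
tcp_pos: [0.4634, 0.1044, 0.1658]
orientation: [0.001, 1.0, -0.027, -0.001]
contact_force: [-5.4, -1.6, 17.1]
grip_width: 0.0345
```

```bash
python3 l.py
```

```text
22.65 press tcp [-0.0375  0.0507  0.1658] angle 1.4210869981662804 0.1332805441366252 0.03449725236792233 [-5.36485139 -1.60963722 17.09413486]
```

View pics/end.png

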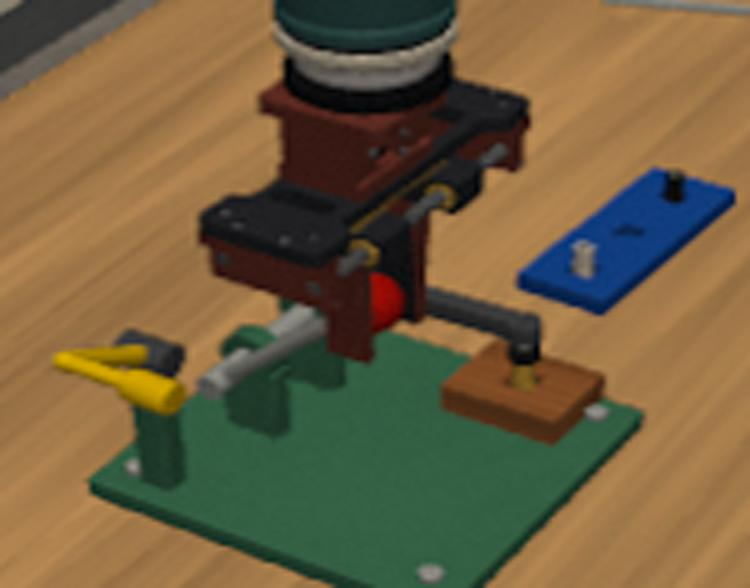

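The picture shows the catch flipped left and the rubber foot down on the insert at (523,360). The tangential force is only about 8.5 N, so I push a little further to make sure that the stop is reached, easing the radial load.

Call:
{"name": "step_arm", "arguments": {
  "increments": [
    [-0.002, 0, 0.001, 0, 1],
    [-0.002, 0, 0.001, 0, 1],
    [0, 0, 0, 0, 1],
    [0, 0, 0, 0, 1]
  ]
}}

```text
time_s: 23.1
tcp_pos: [0.4618, 0.1045, 0.1642]
orientation: [0.001, 1.0, -0.027, 0.001]
contact_force: [-0.9, -1.7, 12.5]
grip_width: 0.0345
```

```bash
python3 l.py
```

```text
23.1 press tcp [-0.0392  0.0507  0.1642] angle 1.4380076396648827 0.13341414104188495 0.03448810891664352 [-0.88292742 -1.73849555 12.5263997 ]
```

Call:
{"name": "step_arm", "arguments": {
  "increments": [
    [-0.0015, 0, 0.001, 0, 1],
    [-0.0015, 0, 0.001, 0, 1],
    [0, 0, 0, 0, 1],
    [0, 0, 0, 0, 1],
    [0, 0, 0, 0, 1]
  ]
}}

```text
time_s: 23.65
tcp_pos: [0.4611, 0.1045, 0.1636]
orientation: [0.001, 1.0, -0.027, 0.004]
contact_force: [1.7, -4.0, 19.4]
grip_width: 0.0345
```

```bash
python3 l.py
python3 - <<'E'
from h import *
f=dict(np.load('side.npz'));W=cloud(f);hsv=cv2.cvtColor(f['img'],cv2.COLOR_RGB2HSV).astype(int);H,S,V=[hsv[...,i] for i in range(3)]
m=((H<6)|(H>174))&(S>180)&(V>130)&(abs(W[...,2]-.166)<.03)&(abs(W[...,0]-.465)<.05)&(abs(W[...,1]-.1)<.05)
Q=W[m]; print(len(Q),Q.mean(0))
from scipy.optimize import least_squares
if len(Q)>8:
  s=least_squares(lambda c:np.r_[np.linalg.norm(Q-c,axis=1)-.018,(c[1]-.1065)*10],[.463,.104,.165],loss='soft_l1',f_scale=.002); print('ball',s.x)
E
```

```text
23.65 press tcp [-0.0398  0.0507  0.1636] angle 1.4449979358813736 0.13343559337238217 0.034455300778878095 [ 1.74802896 -3.96487591 19.38914349]
26 [0.45636937 0.1081763  0.17701163]
ball [0.46950385 0.1065032  0.16628304]
```

Call:
{"name": "step_arm", "arguments": {
  "increments": [
    [0, 0, 0, 0, 1],
    [0, 0, 0, 0, 1],
    [0, 0, 0, 0, 1],
    [0, 0, 0, 0, 1],
    [0, 0, 0, 0, 1],
    [0, 0, 0, 0, 1],
    [0, 0, 0, 0, 1],
    [0, 0, 0, 0, 1]
  ]
}}

```text
time_s: 24.5
tcp_pos: [0.4611, 0.1045, 0.1636]
orientation: [0.001, 1.0, -0.027, 0.004]
contact_force: [0.9, -2.9, 19.3]
grip_width: 0.0346
```

```bash
python3 l.py; python3 k.py
python3 - <<'E'
from h import *
# press arm slope and foot from both views
c0=np.array([.4985,.052,0]); t=np.deg2rad(-2.7); R=np.array([[np.cos(t),-np.sin(t),0],[np.sin(t),np.cos(t),0],[0,0,1]])
for n in('top','side'):
    f=dict(np.load(n+'.npz'));P=((cloud(f)-c0)@R)*1000; V=f['img'].max(2)
    m=(V<110)&(abs(P[...,1]+68)<14)&(P[...,0]>-75)&(P[...,0]<50)&(P[...,2]>55)&(P[...,2]<130)
    Q=P[m]
    if len(Q)>5:
        g=(Q[:,0]>-40)&(Q[:,0]<35); print(n,len(Q),Q.mean(0).round(1),np.percentile(Q,[3,97],axis=0).round(1),np.polyfit(Q[g,0],Q[g,2],1).round(3))
E
```

```text
24.5 press tcp [-0.0398  0.0507  0.1636] angle 1.4449925179058591 0.13342491964855233 0.034620979616815435 [ 0.89131708 -2.91315438 19.29142311]
24.55 press tcp [-0.0397  0.0487  0.1635] 0.034811101997719376 [ 1.6924163  -2.96548918 19.5408387 ]
top knob 8 [ 33.4 147.3 157. ] [ 30.7 143.4 152.9] [ 37.3 150.7 162. ]
top bar 74 [ 69.4 125.  143.1] [ 62.6  97.2 126.9] [ 74.6 149.9 158.8]
side knob 99 [ 18.  154.6 154.6] [  7.6 146.7 144.1] [ 35.2 161.1 161.1]
side bar 67 [ 66.6 130.6 139.4] [ 60.5  99.1 118.6] [ 73.  155.7 156.3]
top 169 [-10.1 -69.1  82.9] [[-58.2 -75.1  77.7]
 [ 45.4 -62.5  86.8]] [-2.0000e-03  8.3092e+01]
side 185 [-31.6 -62.6  75.6] [[-58.1 -71.6  58.3]
 [  3.3 -57.3  83.9]] [-2.0000e-03  7.8063e+01]
```

The force is steady at about 15 N along the pull, against about 7 N needed. The press arm lies level with the foot on the insert, and the catch is still over. I hand in.

```bash
python3 -c "
from h import *
print(r.hand_in()); s=r.sense(); print(s['time_s'],s['tcp_pos'],s['grip_width'],s['contact_force'])"
```

```text
the job is handed in; nothing more can be done
None
the job is handed in; nothing more can be done
```

I took the brass insert from the middle pocket, stood it in the hole and let go of it. I then flipped the catch right over to its stop, pulled the lever to its stop, and handed in at about 24.6 s while still gripping the ball.

**Last checks**
- **Insert and foot:** the insert stood upright in the hole after release. In the last picture viewed the press arm was down with the foot on the insert, and afterwards the arm measured level.
- **Catch:** the knob is at about y 147, z 150 mm in the press frame, which fits 2.6 rad. I felt the stop at about 11 N.
- **Lever:** the pull held steady at about 15 N along its path, against the 7 N needed, and the tool no longer advanced. I take that as the stop.
- **Other parts:** the spacer and dowel were still in their pockets. I did not go near the jar or the screwdriver, and did not check them again at the end.

**What went less well or disagreed**
- **First catch grip:** it slipped, and when I lowered the tool again it jammed, with about 46 N sideways and 28 N upwards at the wrist. I think this was the fingers against the knob, not the gripper's body. I backed off and pushed the knob over with one finger.
- **Lever angle:** the tool position suggests 1.44 rad, beyond the 1.4 stop, and the camera put the ball about 8 mm behind the tool. The ball probably slipped several mm between the pads. By camera alone the lever could be a few hundredths of a radian short. The force at the stop is my main evidence that it is not.
- **Cameras:** the two cameras differed by up to 7 mm in y, so I checked positions against the gripper.

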